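# Hang the blue-handled wash basket on the drying stand

### The job

Hang the wire wash basket with the blue handle on the drying stand, so that its handle bar rests across both prongs of the double hook, in the dips behind the upturned ends, and the basket hangs level and still, clear of the worktop. Leave the basket with the yellow handle standing where it is.

Things in the scene. Friction and masses are not known exactly. Their poses are not given: they have to be found in the camera images.
- basket_blue: Open wire basket, 64 (its x) x 110 (its y) x 55 mm high, 0.18 kg, on the worktop. Rigid upright handle: wire legs at y = -54 and +54 mm carry a straight BLUE square bar along its y, 10 x 10 mm, centre 130 mm above the underside; 100 mm free between the legs, nothing under the bar down to the basket floor. Same either way round. Origin: centre of the underside, z up.
- basket_yellow: A basket of the same make with a YELLOW handle bar, also standing on the worktop; it is to be left alone. Origin: centre of the underside, axes as for the blue one.
- hook_stand: Drying stand, fixed: white foot 110 (x) x 140 x 14 mm, post at x = +12, top at 179 mm. Double hook pointing along its -x: two 8 mm round prongs at y = -30 and +30 mm, 52 mm free between, open in front; top at 174 mm to x = -66, then a flat dip (top 161 mm, x -80 to -110), then upturned ends at x = -124, 185 mm high. Origin: centre of the foot on the worktop, z up.
- hook_seat (a point): Point on the stand midway between the prongs' dips, at the stand's x = -95, y = 0, 166 mm above the worktop: where the centre of the handle bar lies when the basket hangs properly, bar along this point's y (across the prongs). Axes as the stand's. The basket must come in from the front (moving along +x), prongs passing under the bar and over the rim.
There are look-alikes about, which are no part of the job. There is more than one size of the hook_stand; the job needs the larger.

How it is judged:
At the end, for the whole second after the job is handed in: The blue-handled basket hangs still on the stand, its bar in the dips of both prongs: within 25 mm of straight below the seat along the stand's x and y, its underside 122 to 138 mm below the seat, tilted under 10 degrees, bar within 20 degrees of square to the prongs (x of basket_blue in the frame of hook_seat between -0.025 and 0.025 m and y of basket_blue in the frame of hook_seat between -0.025 and 0.025 m and z of basket_blue in the frame of hook_seat between -0.138 and -0.122 m and angle between basket_blue's own z axis and vertical below 0.18 rad and angle between the y axis of basket_blue and the y axis of hook_seat, either way round below 0.35 rad and contact force between basket_blue and hook_stand above 0.5 N and linear speed of basket_blue below 0.05 m/s); the robot touches nothing.
It fails at once if the yellow-handled basket is pushed away, lifted or tipped (distance of basket_yellow from where it was at the start of the episode above 0.03 m or angle between basket_yellow's own z axis and vertical above 0.35 rad).
It also fails if it takes over 38 s, if anything falls off the work surface, if the arm or the gripper's body presses on something with over 40 N, if the wrist force passes 120 N, or if a joint passes its speed limit or range.

### The arm

A 6-joint arm with a two-finger parallel gripper is mounted at the origin on a cart in front of the work surface, level with it; the furniture and walls round the work are solid. World frame = base frame: x ahead of the robot, y to its left, z up, the work surface at z = 0. Lengths are in m, angles in rad, forces in N, time in s.
With the tool pointing down it reaches from about 0.3 to 0.775 m from the base axis. Payload 14.6 kg.
Tool frame: the origin (TCP) lies on the centre line of the jaws, within the pads' length; the fingertips stand 17 mm ahead of it and the grasp point (between the pads) lies 2 mm behind it; z points along the fingers, x is the direction in which the jaws open and shut, and the axes are right-handed (so a half turn about z gives the same grasp; the last joint's range is limited). The gripper opens to 94 mm and grips with 3 to 60 N. Pads are 16 mm wide; open, the fingers measure 119 mm over their backs; the gripper's body (75 mm by 177 mm) begins 78 mm behind the grasp point.
Start: joints at [-1.27, 0.3, 1.521, -0, 1.321, -0.067], TCP at [0.198, -0.513, 0.222] pointing down, gripper open.
Joint ranges: [-3.03, 3.03], [-0.79, 2.21], [0.23, 2.52], [-1.04, 4.18], [0, 3.07], [-2.55, 2.55]. Speed limits (rad/s): [2.22, 2.22, 2.57, 3.14, 3.14, 3.14].

### API

Orientations are given as [roll, pitch, yaw] about the fixed x, y, z axes, in that order (R = Rz(yaw) Ry(pitch) Rx(roll)).
In Python, from station import ctrl gives the robot as it stands. The module is installed in compiled form; this text tells all that it offers.
- The arm moves only by the tool drive_tool, never from a script. Its argument "increments" is a list of rows, each a list of 3 entries, a list of its own where there are three numbers: the turn, a rotation vector about the tool's x, y, z in degrees, then the shift along the tool's x, y, z in mm, then the opening, from 0 (shut) to 1 (fully open). In form: [[[ax, ay, az], [dx, dy, dz], hand], ...]. A call has 1 to 20 rows; each row shifts and turns the commanded pose from where the row before left it, along the tool's axes as they then stand; what a row does not reach is not made up. A row lasts 1/8 s, in which the tool goes at most 62.5 mm and 10.7 degrees, less where a joint would pass 70% of its speed; a pose out of reach is approached as far as the arm can. A call with a gripper value outside its range is refused whole. The fingers move at their own pace and stop on an object; "squeeze" is the grip in N (left out, the last holds). Time passes only in rows, so rows that do not move let the fingers close. It gives the time, the measured TCP pose, the force and the opening at its end, in the units of the state.
- ctrl.get_obs(): the state, without advancing time (a new reading comes with each control period).
- ctrl.camera(name): name is "scene" or "top" or "wrist"; returns the picture (480x640x3 uint8, red, green, blue); there is no depth.
- ctrl.calibration(name): a dict with "fx", "fy", "cx", "cy" (pixels), "k1" (the pictures are not rectified: a ray, as slopes to the right and down, at radius r is drawn at 1 + k1 r^2 times it, then the intrinsics apply), "rvec" (rotation vector, rad) and "tvec" (3), from world to camera coordinates, as OpenCV has them. Camera axes: x right, y down, z forward; pixel columns grow to the right and rows downward; lengths in m; the calibration is good to about 2 mm. A picture is of the moment at which its call begins: read the wrist's pose just before it. calibration takes no time and is no camera call; for the wrist camera it gives the pose at the moment of the call.
- ctrl.hand_in(): hands the job in, once; it reports no verdict.
The state is a dict: "time_s": time; "qpos": joint angles; "joint_vel": joint speeds; "tau": joint torques, N m; "ee_pos": TCP position; "eef_rot": TCP orientation; "force": force on the tool from outside, world axes, zero at the start; "moment": the same for the moment, N m; "grip_width": finger opening in m.
Only numpy, scipy, OpenCV 4.12 (cv2) and the standard library are available. Lean on these libraries where they do the work, as an engineer would, in place of code of your own. Each camera call takes 0.05 s, during which the arm holds its last target.

## Working session

There is one attempt and no reset: what is moved stays moved. The work goes in short steps, Python scripts to look and compute and a tool call to move; the robot and the scene stay as the last step left them, time stands still between calls to the robot, and variables do not carry over. Pictures are saved under pics/ and viewed, and the job is handed in when it is done.

Besides the shell and the picture viewer there is one more tool, called after "Emit:" by a JSON object that holds its "fn" and its "kwargs", one argument or row to a line. drive_tool: Moves the arm, as the interface text tells. Its arguments: {"type":"object","properties":{"increments":{"type":"array"},"squeeze":{"type":"number"}},"required":["increments"]}

```bash
mkdir -p pics; python3 - <<'E'
from station import ctrl
import cv2
o=ctrl.get_obs(); print(o)
for n in ["scene","top","wrist"]:
    print(n,ctrl.calibration(n))
    cv2.imwrite(f"pics/{n}0.png",ctrl.camera(n)[:,:,::-1])
E
```

```text
{'time_s': 0.0, 'qpos': array([-1.26962872e+00,  3.00499244e-01,  1.52158955e+00, -1.44382334e-05,
        1.32067452e+00, -6.66079938e-02]), 'joint_vel': array([-0.00023585, -0.00018268,  0.00026157, -0.000348  ,  0.00070664,
        0.00044803]), 'tau': array([-8.55256494e-04, -5.31812525e+01, -3.52735126e+01,  7.08008185e-02,
        2.44121393e-02, -9.45766601e-05]), 'ee_pos': array([ 0.19766565, -0.51299473,  0.22186729]), 'eef_rot': array([-3.14152869e+00,  1.16899121e-03, -1.20301711e+00]), 'force': array([ 0.55210322, -0.48416586, -0.20706643]), 'moment': array([ 0.01657968, -0.00576396, -0.00407801]), 'grip_width': 0.09359779118153773}
scene {'fx': 479.0922732422398, 'fy': 479.0922732422398, 'cx': 318.8569649608427, 'cy': 238.9115520624006, 'k1': -0.1244989553239725, 'rvec': array([ 1.12489417, -1.99300771,  1.29476833]), 'tvec': array([0.57016871, 0.24726657, 0.90524091])}
top {'fx': 540.552376689506, 'fy': 540.552376689506, 'cx': 319.7806414057254, 'cy': 236.3557126286688, 'k1': -0.09295874885178966, 'rvec': array([ 2.1073698 , -2.14808459,  0.1810784 ]), 'tvec': array([0.35263689, 0.55305156, 1.11943123])}
wrist {'fx': 365.37568848993936, 'fy': 365.37568848993936, 'cx': 316.0980736146345, 'cy': 242.1084661619116, 'k1': -0.018847336230917507, 'rvec': array([-2.43034192,  1.66882822,  0.19306003]), 'tvec': array([-0.54872617, -0.02308493,  0.39111731])}
```

View pics/scene0.png

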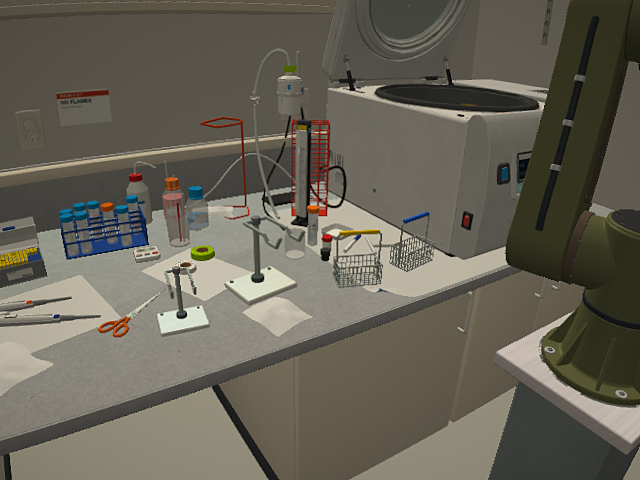

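View pics/top0.png

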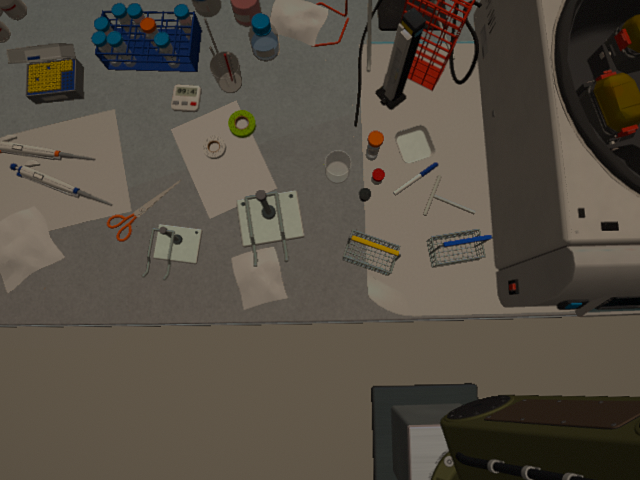

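View pics/wrist0.png

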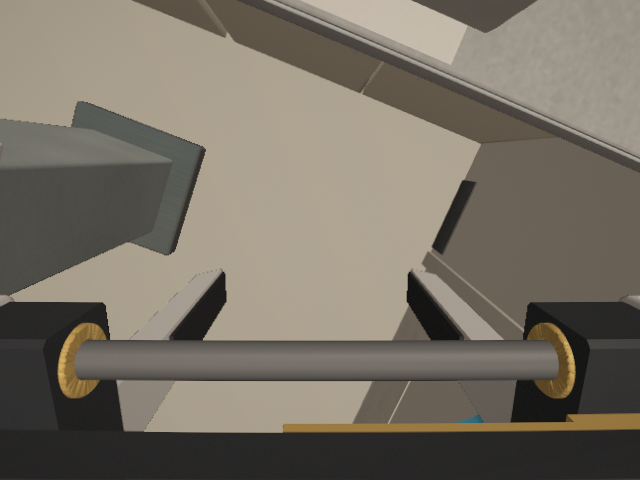

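Candidates for the basket are the blue bar at scene (415,218) / top (465,241), and the yellow bar at scene (357,233) / top (375,245). The blue one is the one to hang. The stands are a small one at scene (183,300) / top (172,245) and a larger one at scene (260,265) / top (270,220). The larger one fits the task. I'll confirm with enlarged crops.

```bash
cat > h.py <<'E'
import numpy as np, cv2
from station import ctrl
def cal(n):
    c=ctrl.calibration(n); R=cv2.Rodrigues(c["rvec"])[0]; return c,R,c["tvec"]
def ray(n,px,C=None):
    c,R,t=C or cal(n)
    d=np.array([(px[0]-c["cx"])/c["fx"],(px[1]-c["cy"])/c["fy"]]); u=d.copy()
    for _ in range(20): u=d/(1+c["k1"]*(u@u))
    v=R.T@np.array([u[0],u[1],1]); return -R.T@t, v/np.linalg.norm(v)
def onz(n,px,z,C=None):
    o,v=ray(n,px,C); return o+v*(z-o[2])/v[2]
def tri(r1,r2):
    (o1,d1),(o2,d2)=r1,r2
    A=np.stack([d1,-d2],1); s=np.linalg.lstsq(A,o2-o1,rcond=None)[0]
    p,q=o1+s[0]*d1,o2+s[1]*d2; return (p+q)/2,np.linalg.norm(p-q)
def proj(n,P,C=None):
    c,R,t=C or cal(n); p=R@np.asarray(P)+t; u=p[:2]/p[2]; u=u*(1+c["k1"]*(u@u))
    return np.array([c["fx"]*u[0]+c["cx"],c["fy"]*u[1]+c["cy"]])
E
python3 - <<'E'
import cv2,numpy as np
t=cv2.imread("pics/top0.png"); s=cv2.imread("pics/scene0.png")
a=cv2.resize(t[170:290,230:330],None,fx=4,fy=4,interpolation=cv2.INTER_CUBIC)
b=cv2.resize(t[200:290,330:500],None,fx=4,fy=4,interpolation=cv2.INTER_CUBIC)
c=cv2.resize(s[200:310,220:300],None,fx=5,fy=5,interpolation=cv2.INTER_CUBIC)
d=cv2.resize(s[200:300,320:450],None,fx=5,fy=5,interpolation=cv2.INTER_CUBIC)
for n,i in zip("abcd",[a,b,c,d]): cv2.imwrite(f"pics/crop_{n}.png",i)
E
```

```text
(no output)
```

View pics/crop_a.png

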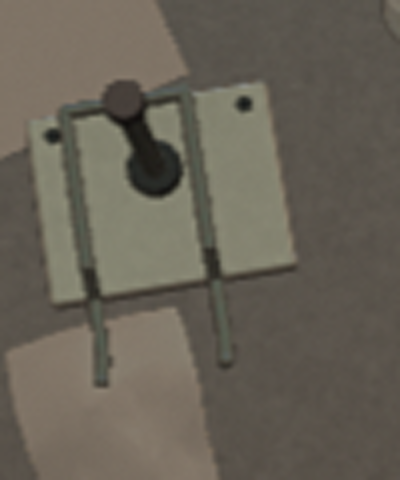

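View pics/crop_b.png

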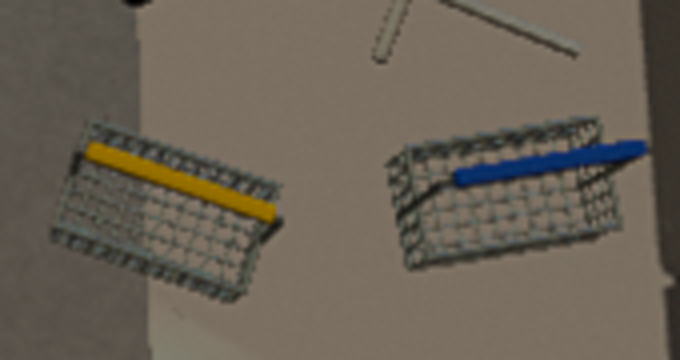

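View pics/crop_c.png

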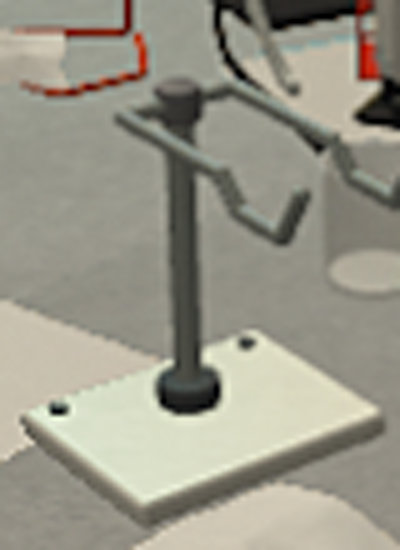

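View pics/crop_d.png

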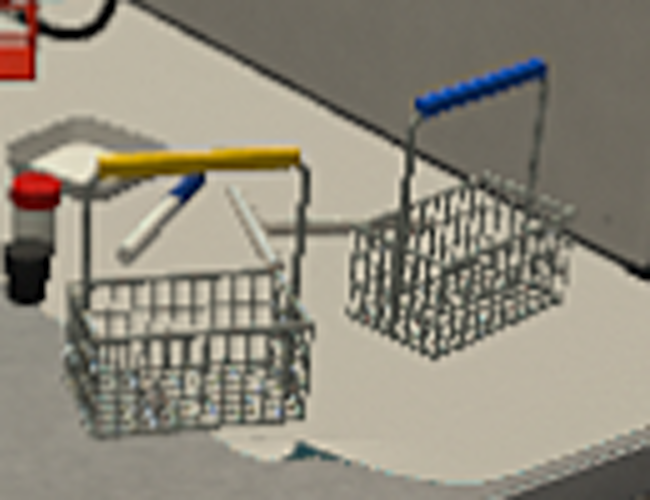

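The crops confirm it. The large stand has its tall post top at top (260,194) and its prongs pointing down in the image. The blue-bar basket is beside the centrifuge. Next I'll measure both.

```bash
python3 - <<'E'
from h import *
t=cv2.imread("pics/top0.png"); s=cv2.imread("pics/scene0.png")
def bar(img,roi,lo,hi):
    x0,y0,x1,y1=roi; h=cv2.cvtColor(img[y0:y1,x0:x1],cv2.COLOR_BGR2HSV)
    m=cv2.inRange(h,lo,hi); n,l,st,ce=cv2.connectedComponentsWithStats(m); k=1+np.argmax(st[1:,4])
    ys,xs=np.where(l==k); P=np.stack([xs+x0,ys+y0],1).astype(np.float32)
    r=cv2.minAreaRect(P); c=np.array(r[0]); b=cv2.boxPoints(r)
    e=[(b[0]+b[1])/2,(b[1]+b[2])/2,(b[2]+b[3])/2,(b[3]+b[0])/2]
    w=r[1]; 
    i=0 if np.linalg.norm(e[0]-e[2])>np.linalg.norm(e[1]-e[3]) else 1
    return sorted([e[i],e[i+2]],key=lambda p:p[0]),c,st[k,4]
for nm,lo,hi,rt,rs in [("blue",(105,120,40),(130,255,255),(430,220,500,270),(380,205,440,240)),("yel",(18,140,80),(32,255,255),(340,225,410,270),(320,222,390,245))]:
    (a,b),c,n=bar(t,rt,lo,hi); (p,q),c2,n2=bar(s,rs,lo,hi)
    print(nm,a,b,c,n,p,q,c2,n2)
    print(" plane z.130:",onz("top",a,.132),onz("top",b,.132),onz("scene",c2,.130))
    print(" tri c",tri(ray("top",c),ray("scene",c2)),tri(ray("top",a),ray("scene",p)),tri(ray("top",b),ray("scene",q)))
    A,B=onz("top",a,.132),onz("top",b,.132); d=B-A; print(" len",np.linalg.norm(d),"yaw of y axis deg",np.degrees(np.arctan2(d[1],d[0])))
# stand foot corners at z=.014
C=[(237.5,200.5),(295.75,191),(304,236),(243.2,245)]
W=[onz("top",p,.014) for p in C]
for w in W: print(w.round(4))
cen=np.mean(W,0); ex=(W[0]+W[1]-W[2]-W[3]); print("foot c",cen,"x-dir deg",np.degrees(np.arctan2(ex[1],ex[0])), [np.linalg.norm(W[i]-W[(i+1)%4]).round(4) for i in range(4)])
# prong tips: top crop_a (100,382),(226,364); z=.185
for p,q in [((100,382),(286,240)),((226,364),(398,205))]:
    P=(230+p[0]/4,170+p[1]/4); print("tip",onz("top",P,.183))
# prong left/right dips start (88,270),(211,250) z=.172
for p in [(88,268),(211,248),(68,115),(187,92)]:
    P=(230+p[0]/4,170+p[1]/4); print("bend",onz("top",P,.172))
P=(230+124/4,170+98/4); print("post",onz("top",P,.179))
E
```

```text
blue [443.79733 243.71623] [490.8865  236.28111] [467.34191895 239.99867249] 215 [403.10004 221.3    ] [428.30005 212.90001] [415.70004272 217.1000061 ] 95
 plane z.130: [0.52521315 0.09278196 0.132     ] [ 0.53847623 -0.00433675  0.132     ] [0.53398158 0.04614028 0.13      ]
 tri c (array([0.53309523, 0.0449983 , 0.13008043]), np.float64(0.002883074008682812)) (array([0.52658949, 0.0936909 , 0.13033235]), np.float64(0.0034024358100332272)) (array([ 0.53908019, -0.00445309,  0.13044673]), np.float64(0.001014003518282227))
 len 0.09802016518824705 yaw of y axis deg -82.22347478366511
yel [351.50833 236.56749] [398.29483 253.16914] [374.90158081 244.86831665] 234 [339.87308 233.22337] [379.03043 230.4264 ] [359.45175171 231.82489014] 161
 plane z.130: [0.54346024 0.27804301 0.132     ] [0.50792919 0.18542713 0.132     ] [0.52866646 0.23167067 0.13      ]
 tri c (array([0.52640281, 0.23226803, 0.13092118]), np.float64(0.0018331398523719518)) (array([0.5437391 , 0.27797367, 0.13047756]), np.float64(4.1051842343087355e-05)) (array([0.50881235, 0.18635838, 0.13157295]), np.float64(0.002577392278784359))
 len 0.09919756192949933 yaw of y axis deg -110.98875076466592
[0.6521 0.5268 0.014 ]
[0.6714 0.3946 0.014 ]
[0.5675 0.3773 0.014 ]
[0.5498 0.5132 0.014 ]
foot c [0.61017912 0.45297752 0.014     ] x-dir deg 8.544783149568456 [np.float64(0.1336), np.float64(0.1053), np.float64(0.137), np.float64(0.1032)]
tip [0.48239289 0.46555934 0.183     ]
tip [0.48988679 0.40560609 0.183     ]
bend [0.53940764 0.47286002 0.172     ]
bend [0.54806714 0.41314983 0.172     ]
bend [0.61584037 0.48302048 0.172     ]
bend [0.62619677 0.42447304 0.172     ]
post [0.62201211 0.45467633 0.179     ]
```

```bash
python3 - <<'E'
from h import *
print("switch",tri(ray("top",(513,287)),ray("scene",(467,220))))
for z in (0,.1,.2,.25,.3):
    print(z,"front-left",onz("top",(500,303),z).round(3),"left edge mid",onz("top",(497,240),z).round(3),"far",onz("top",(481,20),z).round(3))
print("table edge",onz("top",(100,325),0),onz("top",(500,318),0))
for z in (0,.1,.2,.3): print("scene bottom/ top corner",z,onz("scene",(470,253),z).round(3),onz("scene",(470,115),z).round(3))
print("cam",ray("top",(320,240))[0],ray("scene",(320,240))[0])
# start arm view: large/small stand check
E
python3 - <<'E'
import cv2
s=cv2.imread("pics/scene0.png"); t=cv2.imread("pics/top0.png")
cv2.imwrite("pics/cen_s.png",cv2.resize(s[70:280,320:560],None,fx=2.8,fy=2.8))
cv2.imwrite("pics/cen_t.png",cv2.resize(t[150:330,430:640],None,fx=3.2,fy=3.2))
E
```

```text
switch (array([ 0.43470634, -0.03810756,  0.1414665 ]), np.float64(0.001394809435454591))
0 front-left [ 0.41  -0.057  0.   ] left edge mid [ 0.552 -0.06   0.   ] far [ 1.107 -0.069  0.   ]
0.1 front-left [ 0.405 -0.024  0.1  ] left edge mid [ 0.536 -0.027  0.1  ] far [ 1.044 -0.035  0.1  ]
0.2 front-left [0.401 0.009 0.2  ] left edge mid [0.52  0.006 0.2  ] far [ 0.982 -0.001  0.2  ]
0.25 front-left [0.399 0.026 0.25 ] left edge mid [0.511 0.023 0.25 ] far [0.951 0.016 0.25 ]
0.3 front-left [0.396 0.042 0.3  ] left edge mid [0.503 0.039 0.3  ] far [0.919 0.033 0.3  ]
table edge [0.37668228 0.83781316 0.        ] [ 0.37654003 -0.05445697  0.        ]
scene bottom/ top corner 0 [ 0.488 -0.14   0.   ] [ 2.093 -1.95   0.   ]
scene bottom/ top corner 0.1 [0.355 0.032 0.1  ] [ 1.688 -1.471  0.1  ]
scene bottom/ top corner 0.2 [0.221 0.204 0.2  ] [ 1.282 -0.992  0.2  ]
scene bottom/ top corner 0.3 [0.087 0.377 0.3  ] [ 0.876 -0.512  0.3  ]
cam [0.35645622 0.33819101 1.20079594] [-0.30108484  0.87587905  0.58981187]
```

View pics/cen_s.png

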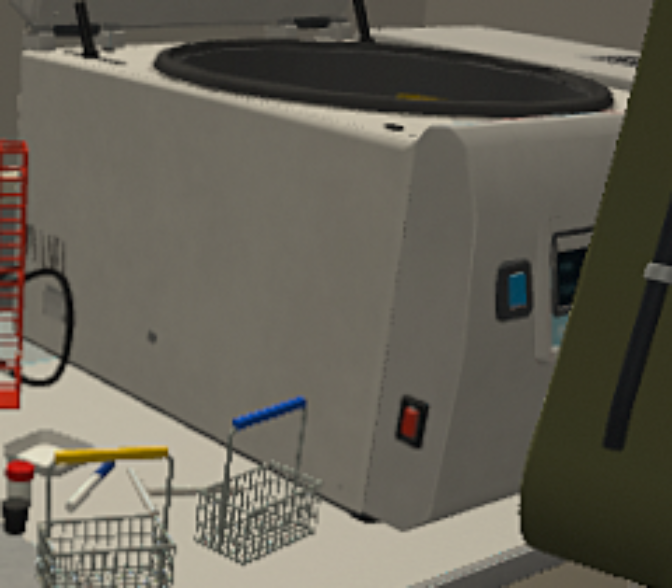

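View pics/cen_t.png

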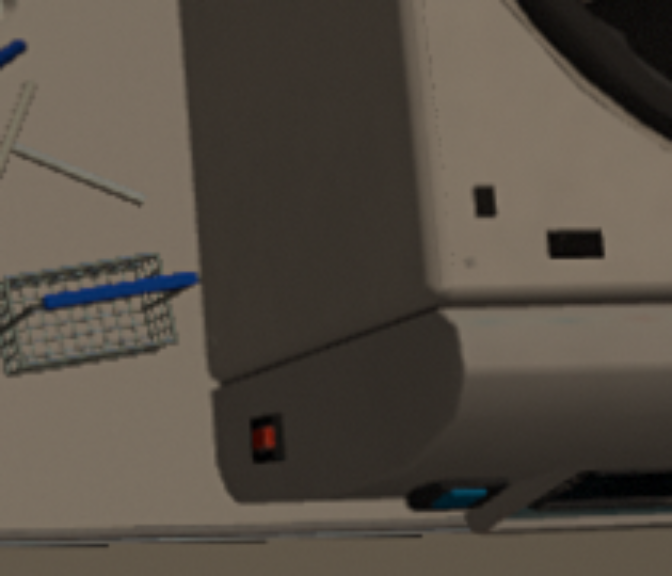

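Seat estimate from three cues that agree: (0.516, 0.440, 0.166), stand yaw about 7.8°. The blue bar centre is (0.5325, 0.0447, 0.130) with basket yaw about 7.6°. The route is to raise, sweep over the centrifuge front, then come down.

Emit:
{"fn": "drive_tool", "kwargs": {
  "increments": [
    [[0, 0, 0], [0, 0, -40], 1],
    [[0, 0, 0], [0, 0, -40], 1],
    [[0, 0, 0], [0, 0, -40], 1],
    [[0, 0, 0], [0, 0, -40], 1],
    [[0, 0, 0], [0, 0, -40], 1],
    [[0, 0, 0], [0, 0, -40], 1],
    [[0, 0, -6], [-3, -57.5, 0], 1],
    [[0, 0, -6], [-3, -57.5, 0], 1],
    [[0, 0, -6], [-3, -57.5, 0], 1],
    [[0, 0, -6], [-3, -57.5, 0], 1],
    [[0, 0, -6], [-3, -57.5, 0], 1],
    [[0, 0, -6], [-3, -57.5, 0], 1],
    [[0, 0, -6], [-3, -57.5, 0], 1],
    [[0, 0, -6], [-3, -57.5, 0], 1]
  ],
  "squeeze": 30
}}

```text
time_s: 1.9
ee_pos: [0.5146, -0.1947, 0.4619]
eef_rot: [-3.142, 0.001, -0.362]
force: [0.2, 1.1, -0.4]
grip_width: 0.094
```

Emit:
{"fn": "drive_tool", "kwargs": {
  "increments": [
    [[0, 0, -6], [-3, -57.5, 0], 1],
    [[0, 0, -6], [-3, -57.5, 0], 1],
    [[0, 0, -6], [-3, -57.5, 0], 1],
    [[0, 0, -6], [-3, -57.5, 0], 1],
    [[0, 0, -4.3], [-15, -14, 0], 1],
    [[0, 0, 0], [0, 0, 60], 1],
    [[0, 0, 0], [0, 0, 40], 1],
    [[0, 0, 0], [0, 0, 0], 1],
    [[0, 0, 0], [0, 0, 0], 1]
  ]
}}

```text
time_s: 3.02
ee_pos: [0.5341, 0.0426, 0.3645]
eef_rot: [3.141, -0.002, 0.129]
force: [-0.3, 0.4, 0.8]
grip_width: 0.0944
```

```bash
python3 - <<'E'
from h import *
o=ctrl.get_obs(); print(o["time_s"],o["ee_pos"],o["eef_rot"],o["qpos"])
C=cal("wrist"); im=ctrl.camera("wrist")[:,:,::-1].copy(); cv2.imwrite("pics/w1.png",im)
im2=ctrl.camera("scene")[:,:,::-1]; cv2.imwrite("pics/s1.png",im2)
h=cv2.cvtColor(im,cv2.COLOR_BGR2HSV); m=cv2.inRange(h,(105,120,40),(130,255,255))
n,l,st,ce=cv2.connectedComponentsWithStats(m)
for k in range(1,n):
    if st[k,4]>150:
        ys,xs=np.where(l==k); r=cv2.minAreaRect(np.stack([xs,ys],1).astype(np.float32)); b=cv2.boxPoints(r)
        print(st[k],r); W=[onz("wrist",p,.135,C) for p in b]; print(np.round(W,4),onz("wrist",r[0],.135,C))
E
```

```text
3.025 [0.53408276 0.0426096  0.36447132] [ 3.14133811e+00 -2.34665791e-03  1.28566258e-01] [ 1.12369937e-02  2.01630513e-01  1.31965014e+00  2.19299001e-05
  1.61795168e+00 -1.17327906e-01]
[310 170  10  91 732] ((314.5534973144531, 214.97610473632812), (90.02011108398438, 8.214411735534668), 89.11859893798828)
[[ 0.5214  0.0943  0.135 ]
 [ 0.53    0.0956  0.135 ]
 [ 0.5443 -0.0021  0.135 ]
 [ 0.5352 -0.0034  0.135 ]] [0.53253795 0.04743598 0.135     ]
[441 173  19  32 261] ((451.02587890625, 189.06033325195312), (32.95792007446289, 8.140999794006348), 66.80140686035156)
[[0.6602 0.1066 0.135 ]
 [0.6675 0.1109 0.135 ]
 [0.6881 0.0811 0.135 ]
 [0.6808 0.0766 0.135 ]] [0.67403962 0.0939449  0.135     ]
```

View pics/w1.png

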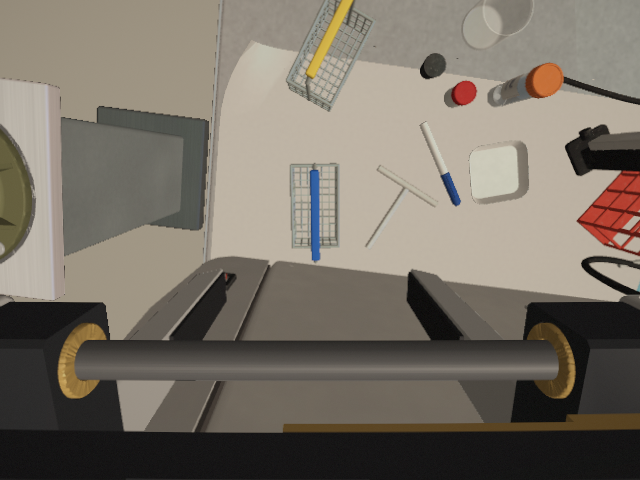

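View pics/s1.png

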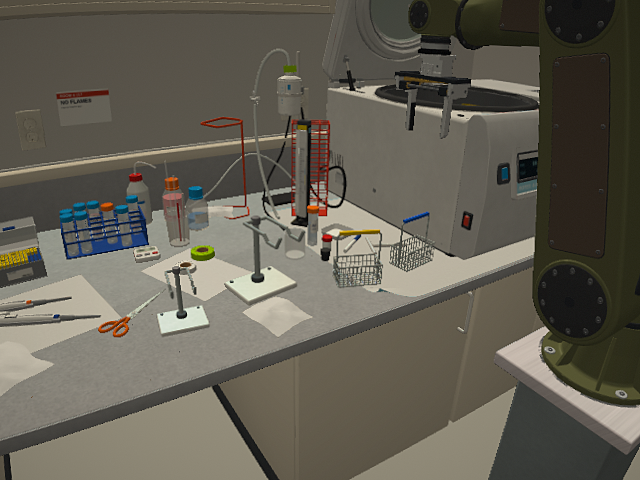

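The wrist view shows the blue bar centred at (315,215), with the yellow basket to the upper left at (335,45). The wrist fix (0.5325, 0.0474) agrees with the top and scene fix to 2.5 mm. I'll descend over the bar.

Emit:
{"fn": "drive_tool", "kwargs": {
  "increments": [
    [[0, 0, -0.6], [-0.5, -3.5, 0], 1],
    [[0, 0, 0], [0, 0, 40], 1],
    [[0, 0, 0], [0, 0, 40], 1],
    [[0, 0, 0], [0, 0, 40], 1],
    [[0, 0, 0], [0, 0, 40], 1],
    [[0, 0, 0], [0, 0, 30], 1],
    [[0, 0, 0], [0, 0, 20], 1],
    [[0, 0, 0], [0, 0, 0], 1],
    [[0, 0, 0], [0, 0, 0], 1]
  ]
}}

```text
time_s: 4.25
ee_pos: [0.5333, 0.0462, 0.1537]
eef_rot: [3.141, -0.002, 0.139]
force: [0.1, 0.0, 0.5]
grip_width: 0.0938
```

```bash
python3 - <<'E'
from h import *
cv2.imwrite("pics/w2.png",ctrl.camera("wrist")[:,:,::-1])
cv2.imwrite("pics/s2.png",cv2.resize(ctrl.camera("scene")[80:300,300:520,::-1],None,fx=2.7,fy=2.7))
E
```

```text
(no output)
```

View pics/w2.png

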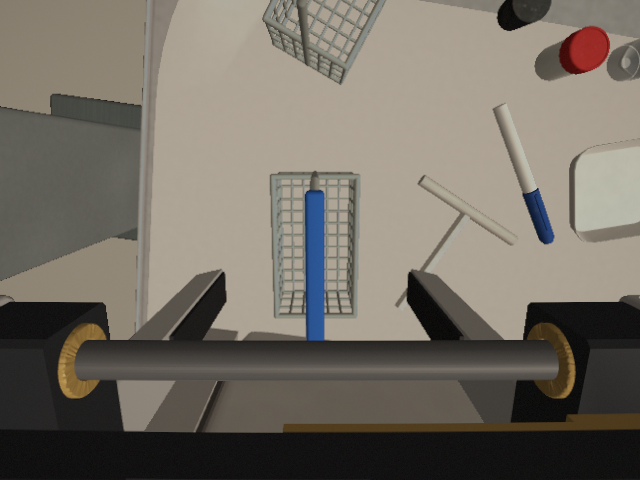

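View pics/s2.png

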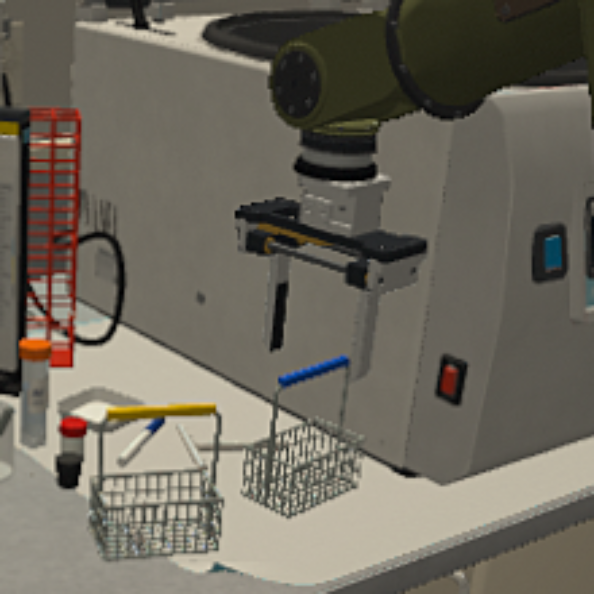

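The bar is at column 315, centred between the pads, with clearance all round. I'll go down the last 27 mm and close.

Emit:
{"fn": "drive_tool", "kwargs": {
  "increments": [
    [[0, 0, 0], [0, 0, 14], 1],
    [[0, 0, 0], [0, 0, 13], 1],
    [[0, 0, 0], [0, 0, 0], 0.5],
    [[0, 0, 0], [0, 0, 0], 0.3],
    [[0, 0, 0], [0, 0, 0], 0],
    [[0, 0, 0], [0, 0, 0], 0],
    [[0, 0, 0], [0, 0, 0], 0],
    [[0, 0, 0], [0, 0, 0], 0]
  ],
  "squeeze": 30
}}

```text
time_s: 5.35
ee_pos: [0.5327, 0.0461, 0.1255]
eef_rot: [-3.142, -0.0, 0.139]
force: [-0.9, 0.8, 0.0]
grip_width: 0.0378
```

Emit:
{"fn": "drive_tool", "kwargs": {
  "increments": [
    [[0, 0, 0], [0, 0, 0], 0],
    [[0, 0, 0], [0, 0, 0], 0],
    [[0, 0, 0], [0, 0, 0], 0],
    [[0, 0, 0], [0, 0, 0], 0]
  ]
}}

```text
time_s: 5.85
ee_pos: [0.5327, 0.0461, 0.1255]
eef_rot: [-3.142, -0.0, 0.139]
force: [0.6, -1.0, -0.2]
grip_width: 0.0097
```

Gripped, at 9.7 mm for a 10 mm bar. Now lift.

Emit:
{"fn": "drive_tool", "kwargs": {
  "increments": [
    [[0, 0, 0], [0, 0, -10], 0],
    [[0, 0, 0], [0, 0, -20], 0],
    [[0, 0, 0], [0, 0, -30], 0],
    [[0, 0, 0], [0, 0, -30], 0],
    [[0, 0, 0], [0, 0, -30], 0],
    [[0, 0, 0], [0, 0, -30], 0],
    [[0, 0, 0], [0, 0, -30], 0],
    [[0, 0, 0], [0, 0, -30], 0],
    [[0, 0, 0], [0, 0, -20], 0],
    [[0, 0, 0], [0, 0, 0], 0],
    [[0, 0, 0], [0, 0, 0], 0]
  ]
}}

```text
time_s: 7.22
ee_pos: [0.5324, 0.0461, 0.3545]
eef_rot: [-3.141, 0.001, 0.139]
force: [-0.2, 0.4, -1.8]
grip_width: 0.0097
```

```bash
python3 - <<'E'
from h import *
o=ctrl.get_obs();print(o["ee_pos"],o["force"])
a=ctrl.camera("scene")[:,:,::-1]; cv2.imwrite("pics/s3.png",cv2.resize(a[60:300,220:520],None,fx=2.5,fy=2.5))
C=cal("wrist"); im=ctrl.camera("wrist")[:,:,::-1]; cv2.imwrite("pics/w3.png",im)
E
```

```text
[0.53243913 0.04606913 0.35451008] [-0.18728937  0.39687892 -1.81614452]
```

View pics/s3.png

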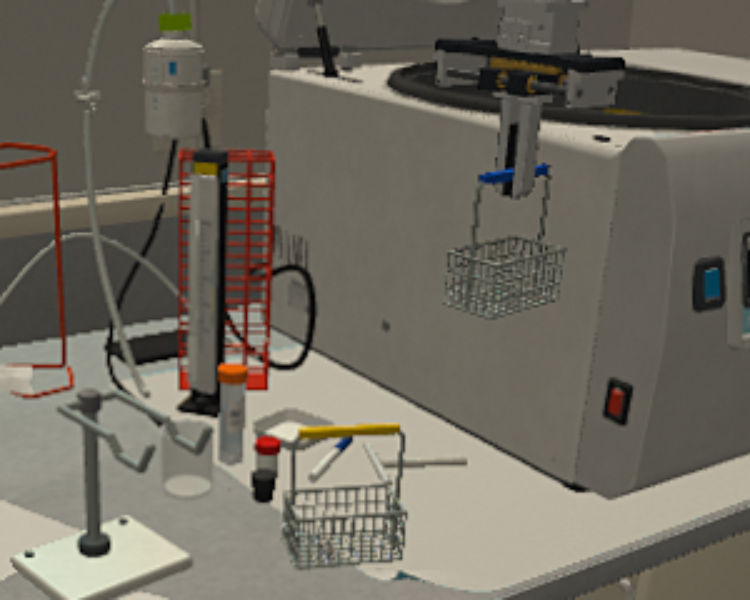

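View pics/w3.png

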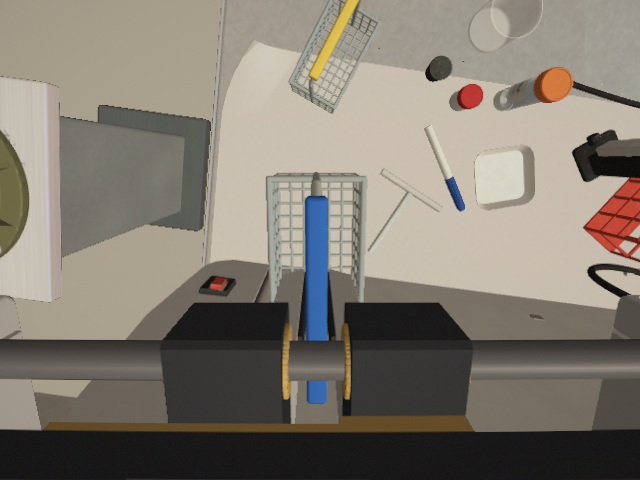

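```bash
python3 - <<'E'
from h import *
C=cal("wrist"); o=ctrl.get_obs(); 
z=o["ee_pos"][2]+.0095
for p in [(316.5,197),(316,403),(316.5,300)]:
    w=onz("wrist",p,z,C); print(w, w-o["ee_pos"])
E
```

```text
[0.52614658 0.0952736  0.36392097] [-0.00633162  0.04919639  0.0095    ]
[ 0.53964934 -0.00313161  0.36392097] [ 0.00717114 -0.04920881  0.0095    ]
[0.53253335 0.04955281 0.36392097] [5.51476808e-05 3.47560689e-03 9.50000000e-03]
```

Emit:
{"fn": "drive_tool", "kwargs": {
  "increments": [
    [[0, 0, 0], [-4.6, -19.6, 0], 0],
    [[0, 0, 0], [-9.2, -39.2, 0], 0],
    [[0, 0, 0], [-9.2, -39.2, 0], 0],
    [[0, 0, 0], [-9.2, -39.2, 0], 0],
    [[0, 0, 0], [-9.2, -39.2, 0], 0],
    [[0, 0, 0], [-9.2, -39.2, 0], 0],
    [[0, 0, 0], [-9.2, -39.2, 0], 0],
    [[0, 0, 0], [-9.2, -39.2, 0], 0],
    [[0, 0, 0], [-9.2, -39.2, 0], 0],
    [[0, 0, 0], [-9.2, -39.2, 0], 0],
    [[0, 0, 0], [-4.6, -19.6, 0], 0],
    [[0, 0, 0], [0, 0, 0], 0],
    [[0, 0, 0], [0, 0, 0], 0]
  ]
}}

```text
time_s: 8.95
ee_pos: [0.3874, 0.4209, 0.3555]
eef_rot: [3.141, -0.0, 0.139]
force: [0.1, -0.6, -2.5]
grip_width: 0.0097
```

```bash
python3 - <<'E'
from h import *
o=ctrl.get_obs();print(o["time_s"],o["ee_pos"],o["eef_rot"],o["force"])
np.savez("w4.npz",**{k:v for k,v in ctrl.calibration("wrist").items()})
cv2.imwrite("pics/w4.png",ctrl.camera("wrist")[:,:,::-1]); 
cv2.imwrite("pics/s4.png",ctrl.camera("scene")[:,:,::-1]); cv2.imwrite("pics/t4.png",ctrl.camera("top")[:,:,::-1])
E
```

```text
8.95 [0.38744841 0.42089315 0.3554675 ] [ 3.14135064e+00 -4.56859572e-05  1.38689123e-01] [ 0.11600091 -0.63427761 -2.48770038]
```

View pics/w4.png

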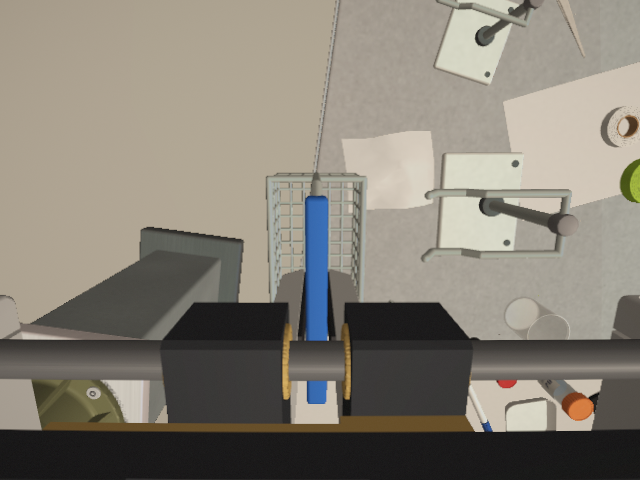

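View pics/s4.png

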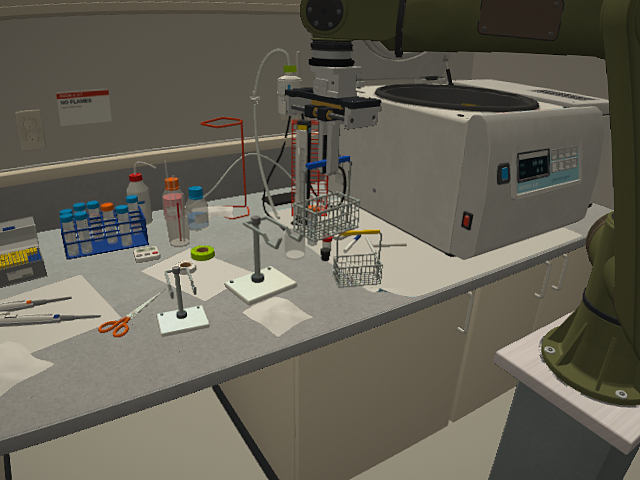

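View pics/t4.png

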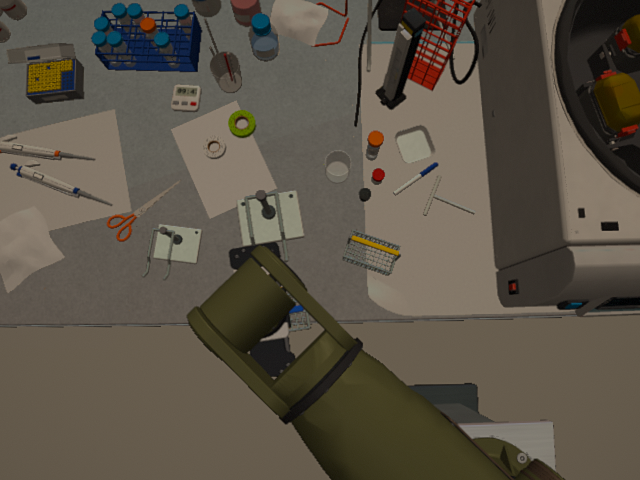

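The wrist view shows the large stand with prong tips at (428,196) and (426,259) and its crossbar at (566,222). I'll refine the seat from that.

```bash
python3 - <<'E'
import cv2
i=cv2.imread("pics/w4.png"); cv2.imwrite("pics/w4c.png",cv2.resize(i[140:280,410:610],None,fx=4,fy=4,interpolation=cv2.INTER_CUBIC))
E
```

```text
(no output)
```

View pics/w4c.png

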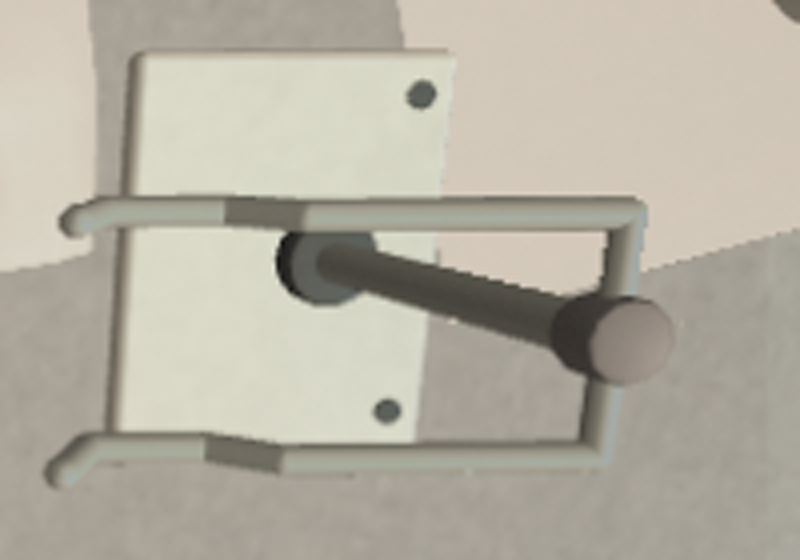

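```bash
python3 - <<'E'
from h import *
d=np.load("w4.npz"); c={k:(float(d[k]) if d[k].ndim==0 else d[k]) for k in d}; C=(c,cv2.Rodrigues(c["rvec"])[0],c["tvec"])
f=lambda p,z: onz("wrist",(410+p[0]/4,140+p[1]/4),z,C)
tips=[f((74,221),.183),f((59,474),.183)]
pb=[f((305,213),.172),f((283,458),.172)]     # start of flat at x=-66
back=[f((640,213),.172),f((607,456),.172)]
post=f((632,341),.179)
hub=[f((422,94),.014),f((387,411),.014)]
foot=[f((135,53),.014),f((455,53),.014),f((118,432),.014)]
for n,v in dict(tips=tips,pb=pb,back=back,post=[post],holes=hub,foot=foot).items(): print(n,np.round(v,4))
ang=[np.degrees(np.arctan2(*(b-a)[[1,0]])) for a,b in zip(tips,back)]
print("prong dir",ang,[np.degrees(np.arctan2(*(b-a)[[1,0]])) for a,b in zip(pb,back)])
for v in (tips,back): e=v[0]-v[1]; print("y-dir-90",np.degrees(np.arctan2(e[1],e[0]))-90,np.linalg.norm(e))
a=np.radians(7.8); u=np.array([np.cos(a),np.sin(a),0])
print("seat from tips",np.mean(tips,0)+.029*u,"from bend",np.mean(pb,0)-.029*u,"post",post-.107*u)
E
```

```text
tips [[0.4855 0.467  0.183 ]
 [0.4944 0.4074 0.183 ]]
pb [[0.5431 0.4759 0.172 ]
 [0.5522 0.4164 0.172 ]]
back [[0.623  0.4872 0.172 ]
 [0.6323 0.428  0.172 ]]
post [[0.625  0.4575 0.179 ]]
holes [[0.6481 0.5161 0.014 ]
 [0.6641 0.4067 0.014 ]]
foot [[0.5481 0.5155 0.014 ]
 [0.6558 0.531  0.014 ]
 [0.5703 0.3859 0.014 ]]
prong dir [np.float64(8.378723869891019), np.float64(8.502285286514656)] [np.float64(8.081892700310815), np.float64(8.234582543142384)]
y-dir-90 8.450999990894502 0.06023458380850986
y-dir-90 8.950165191603489 0.0599366707073664
seat from tips [0.51867439 0.44110029 0.183     ] from bend [0.51895098 0.44219939 0.172     ] post [0.51902479 0.44295826 0.179     ]
```

Wrist fix for the seat is (0.519, 0.442), against (0.516, 0.440) from the top camera. I'll use (0.518, 0.441) with yaw 8.2°. First go down to bar height 0.207 in front of the stand, where bar and rim straddle the prongs.

Emit:
{"fn": "drive_tool", "kwargs": {
  "increments": [
    [[0, 0, -0.3], [0, -1.3, 20], 0],
    [[0, 0, 0], [0, 0, 35], 0],
    [[0, 0, 0], [0, 0, 35], 0],
    [[0, 0, 0], [0, 0, 35], 0],
    [[0, 0, 0], [0, 0, 28], 0],
    [[0, 0, 0], [0, 0, 0], 0],
    [[0, 0, 0], [0, 0, 0], 0]
  ]
}}

```text
time_s: 9.98
ee_pos: [0.3876, 0.4229, 0.204]
eef_rot: [-3.141, -0.002, 0.144]
force: [0.9, -0.0, -2.3]
grip_width: 0.0094
```

```bash
python3 - <<'E'
from h import *
o=ctrl.get_obs();print(o["time_s"],o["ee_pos"],o["eef_rot"],o["force"])
cv2.imwrite("pics/w5.png",ctrl.camera("wrist")[:,:,::-1]); 
cv2.imwrite("pics/s5.png",cv2.resize(ctrl.camera("scene")[140:320,200:400,::-1],None,fx=3.2,fy=3.2))
E
```

```text
9.975 [0.3876114  0.42292385 0.20396984] [-3.14051624e+00 -1.53524871e-03  1.43906214e-01] [ 0.89527936 -0.0110683  -2.30126941]
```

View pics/w5.png

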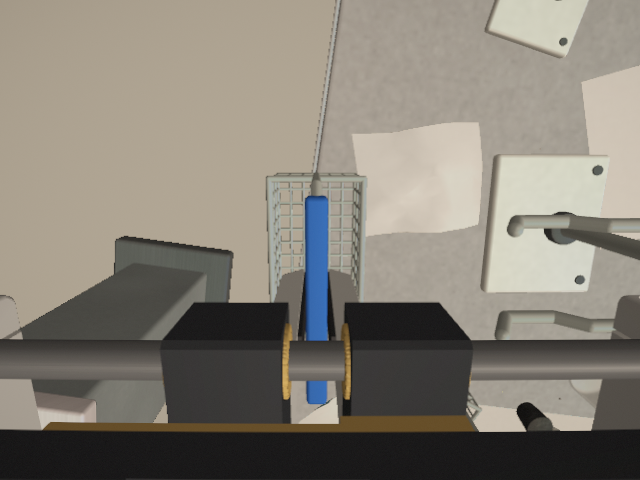

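View pics/s5.png

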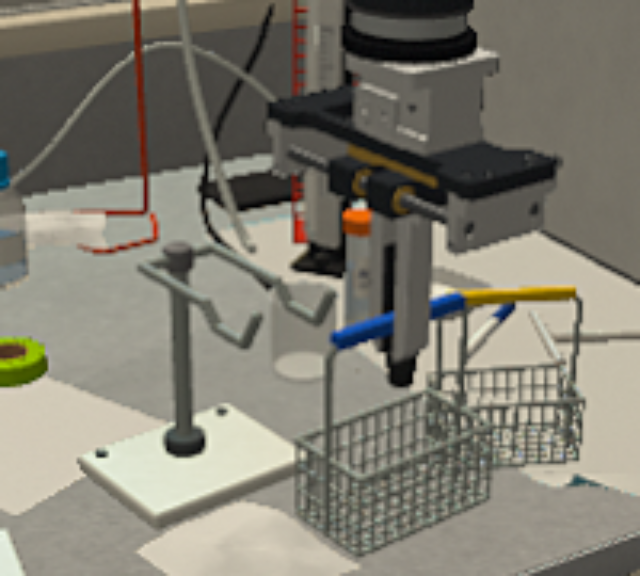

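```bash
python3 - <<'E'
from h import *
C=cal("wrist"); o=ctrl.get_obs(); P=o["ee_pos"]; y=o["eef_rot"][2]
u=np.array([np.cos(y),np.sin(y),0]); v=np.array([-np.sin(y),np.cos(y),0])
for z in (.17,.175,.180,.183):
    T=[onz("wrist",p,z,C)-P for p in [(516,226),(506,324)]]
    print(z,[(round(t@u,4),round(t@v,4)) for t in T])
print(-C[1].T@C[2])
for q in [(316.5,197),(316,403)]: t=onz("wrist",q,P[2]+.0095,C)-P; print(t@u,t@v)
# predicted tip pixels for seat est
for s in ((.518,.441),(.519,.442),(.516,.440)):
    a=np.radians(8.2); U=np.array([np.cos(a),np.sin(a),0]); V=np.array([-U[1],U[0],0])
    S=np.array([s[0],s[1],0])
    print(s,[proj("wrist",S-.029*U+k*V+[0,0,.181],C).round(1) for k in (.03,-.03)])
E
python3 -c "
import cv2
i=cv2.imread('pics/w5.png'); cv2.imwrite('pics/w5c.png',cv2.resize(i[200:350,480:640],None,fx=4,fy=4,interpolation=2))"
```

```text
0.17 [(np.float64(0.1109), np.float64(0.0291)), (np.float64(0.1123), np.float64(-0.0295))]
0.175 [(np.float64(0.1081), np.float64(0.03)), (np.float64(0.1094), np.float64(-0.0271))]
0.18 [(np.float64(0.1053), np.float64(0.031)), (np.float64(0.1066), np.float64(-0.0247))]
0.183 [(np.float64(0.1036), np.float64(0.0315)), (np.float64(0.1049), np.float64(-0.0233))]
[0.37825205 0.48795836 0.36754525]
0.000525686406850405 0.04958058769099462
0.0002486191955405825 -0.04968878555337628
(0.518, 0.441) [array([511.7, 230. ]), array([498.6, 335.1])]
(0.519, 0.442) [array([514. , 228.4]), array([500.8, 333.7])]
(0.516, 0.44) [array([507.5, 231.3]), array([494.7, 336.3])]
```

View pics/w5c.png

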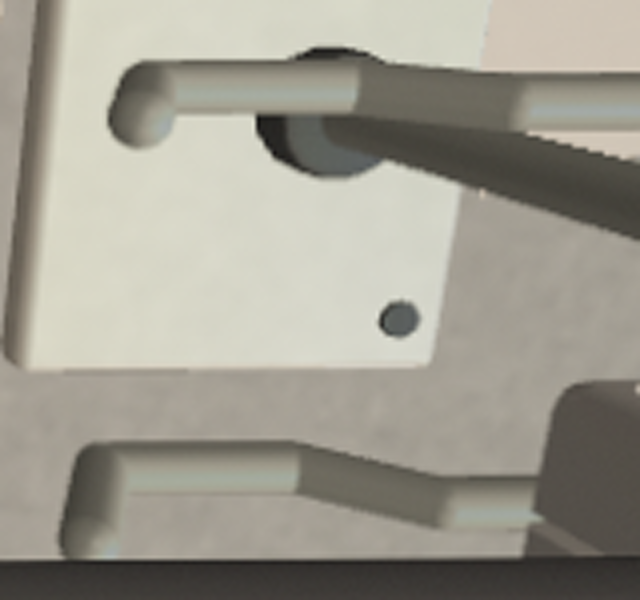

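The enlarged tips at (514.5,229.5) and (502.5,334) match the prediction for seat (0.519, 0.442). The lateral offset is about 0 and the distance to go is 133 mm, so I'll advance.

Emit:
{"fn": "drive_tool", "kwargs": {
  "increments": [
    [[0, 0, 0], [10, 0, 0], 0],
    [[0, 0, 0], [20, 0, 0], 0],
    [[0, 0, 0], [20, 0, 0], 0],
    [[0, 0, 0], [20, 0, 0], 0],
    [[0, 0, 0], [20, 0, 0], 0],
    [[0, 0, 0], [20, 0, 0], 0],
    [[0, 0, 0], [15, 0, 0], 0],
    [[0, 0, 0], [8, 0, 0], 0],
    [[0, 0, 0], [0, 0, 0], 0],
    [[0, 0, 0], [0, 0, 0], 0]
  ]
}}

```text
time_s: 11.32
ee_pos: [0.5183, 0.442, 0.2026]
eef_rot: [-3.142, -0.0, 0.145]
force: [-0.1, -0.1, -1.4]
grip_width: 0.0098
```

```bash
python3 - <<'E'
from h import *
o=ctrl.get_obs();print(o["time_s"],o["ee_pos"],o["eef_rot"],o["force"],o["moment"])
cv2.imwrite("pics/w6.png",ctrl.camera("wrist")[:,:,::-1]); 
cv2.imwrite("pics/s6.png",cv2.resize(ctrl.camera("scene")[160:320,180:350,::-1],None,fx=3.7,fy=3.7,interpolation=2))
E
```

```text
11.325 [0.51834598 0.44203615 0.20258331] [-3.14150326e+00 -2.83694406e-05  1.44630583e-01] [-0.05471527 -0.0925763  -1.40921569] [-0.01547332 -0.09561548 -0.03107932]
```

View pics/w6.png

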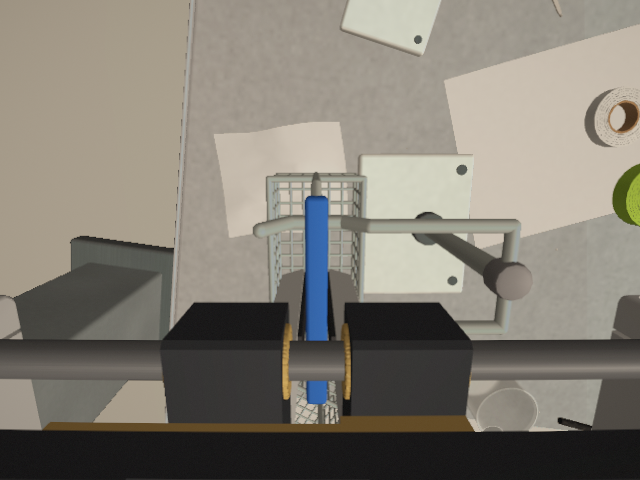

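View pics/s6.png

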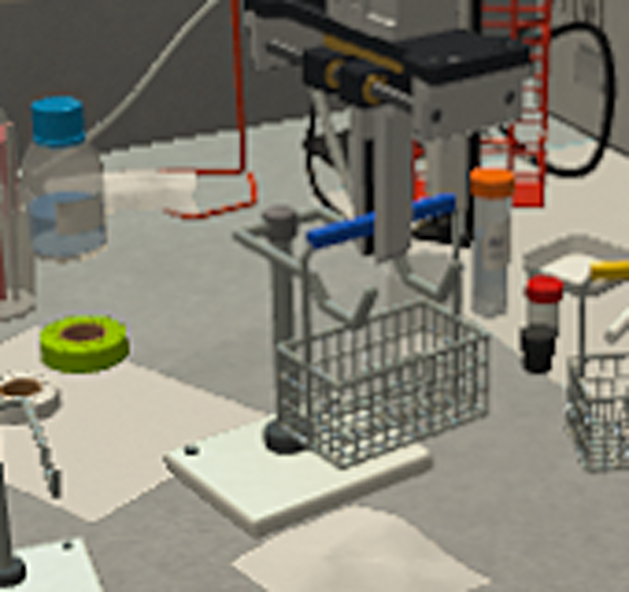

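The bar lies over the dips behind the upturned ends. Tip left at (262,230), bar at column 316, dip end at (360,222). Now lower 40 mm.

Emit:
{"fn": "drive_tool", "kwargs": {
  "increments": [
    [[0, 0, 0], [0.5, 0, 12], 0],
    [[0, 0, 0], [0, 0, 14], 0],
    [[0, 0, 0], [0, 0, 8], 0],
    [[0, 0, 0], [0, 0, 4], 0],
    [[0, 0, 0], [0, 0, 2], 0],
    [[0, 0, 0], [0, 0, 0], 0],
    [[0, 0, 0], [0, 0, 0], 0]
  ]
}}

```text
time_s: 12.3
ee_pos: [0.5192, 0.4421, 0.1628]
eef_rot: [-3.141, -0.0, 0.144]
force: [-0.6, -0.3, -2.1]
grip_width: 0.0099
```

Still carrying the full weight (-2.1 N). I'll lower 1 mm at a time.

Emit:
{"fn": "drive_tool", "kwargs": {
  "increments": [
    [[0, 0, 0], [0, 0, 1], 0],
    [[0, 0, 0], [0, 0, 0.5], 0],
    [[0, 0, 0], [0, 0, 0], 0],
    [[0, 0, 0], [0, 0, 0], 0]
  ]
}}

```text
time_s: 12.8
ee_pos: [0.5192, 0.4421, 0.1612]
eef_rot: [-3.141, -0.0, 0.144]
force: [-0.3, -0.6, 1.2]
grip_width: 0.0098
```

```bash
python3 - <<'E'
from h import *
o=ctrl.get_obs();print(o["time_s"],o["ee_pos"],o["force"],o["moment"])
cv2.imwrite("pics/s7.png",cv2.resize(ctrl.camera("scene")[160:320,180:350,::-1],None,fx=3.7,fy=3.7,interpolation=2))
E
```

```text
12.8 [0.51918645 0.44206837 0.16119554] [-0.27668684 -0.62452746  1.16928411] [-0.14436068  0.0685942  -0.00881584]
```

View pics/s7.png

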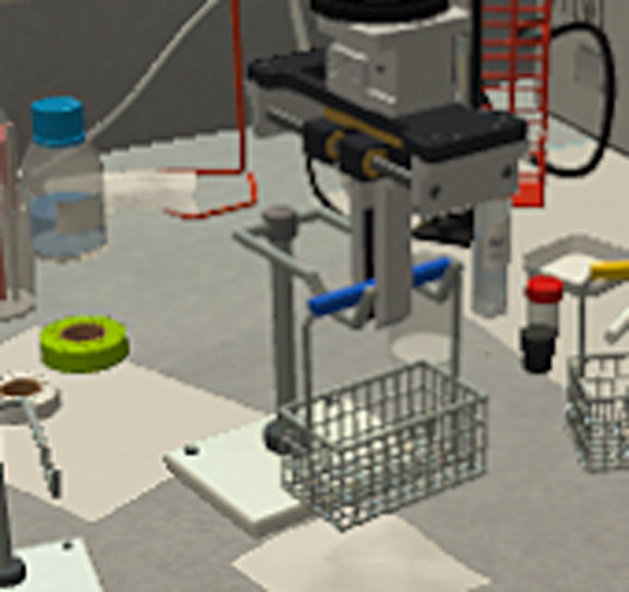

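Contact: force went from −2.1 to +1.2 N, so the bar is in the dips. Release and withdraw upward.

Emit:
{"fn": "drive_tool", "kwargs": {
  "increments": [
    [[0, 0, 0], [0, 0, 0], 0.15],
    [[0, 0, 0], [0, 0, 0], 0.3],
    [[0, 0, 0], [0, 0, 0], 0.5],
    [[0, 0, 0], [0, 0, 0], 0.5],
    [[0, 0, 0], [0, 0, 0], 0.5],
    [[0, 0, 0], [0, 0, 0], 0.5]
  ]
}}

```text
time_s: 13.6
ee_pos: [0.5192, 0.442, 0.161]
eef_rot: [3.142, -0.0, 0.144]
force: [0.5, 1.0, -0.3]
grip_width: 0.0473
```

```bash
python3 - <<'E'
from h import *
o=ctrl.get_obs();print(o["time_s"],o["ee_pos"],o["force"],o["grip_width"])
cv2.imwrite("pics/w8.png",ctrl.camera("wrist")[:,:,::-1])
E
```

```text
13.6 [0.519157   0.44202981 0.16095046] [ 0.51584387  0.98082874 -0.33588621] 0.0472890652317714
```

View pics/w8.png

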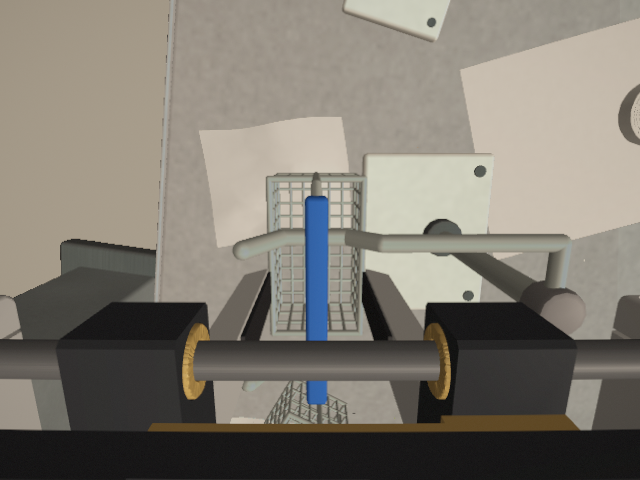

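The jaws are clear on both sides of the bar and the basket stays level. Now withdraw upward.

Emit:
{"fn": "drive_tool", "kwargs": {
  "increments": [
    [[0, 0, 0], [0, 0, -8], 0.5],
    [[0, 0, 0], [0, 0, -20], 0.5],
    [[0, 0, 0], [0, 0, -40], 0.5],
    [[0, 0, 0], [0, 0, -40], 0.5],
    [[0, 0, 0], [0, 0, -40], 0.5],
    [[0, 0, 0], [0, 0, -20], 0.5],
    [[0, 0, 0], [0, 0, 0], 0.5],
    [[0, 0, 0], [0, 0, 0], 0.5]
  ]
}}

```text
time_s: 14.65
ee_pos: [0.519, 0.4419, 0.3277]
eef_rot: [3.141, 0.001, 0.144]
force: [0.6, -0.3, 0.2]
grip_width: 0.0473
```

```bash
python3 - <<'E'
from h import *
o=ctrl.get_obs();print(o["time_s"],o["ee_pos"],o["force"],o["grip_width"])
C=cal("wrist"); w=ctrl.camera("wrist")[:,:,::-1].copy(); cv2.imwrite("pics/w9.png",w)
s=ctrl.camera("scene")[:,:,::-1].copy(); cv2.imwrite("pics/s9.png",cv2.resize(s[130:320,180:420],None,fx=3,fy=3,interpolation=2))
def blob(im,lo,hi,roi):
    x0,y0,x1,y1=roi; m=cv2.inRange(cv2.cvtColor(im[y0:y1,x0:x1],cv2.COLOR_BGR2HSV),lo,hi)
    n,l,st,ce=cv2.connectedComponentsWithStats(m); k=1+np.argmax(st[1:,4]); ys,xs=np.where(l==k)
    r=cv2.minAreaRect(np.stack([xs+x0,ys+y0],1).astype(np.float32)); return np.array(r[0]),cv2.boxPoints(r),st[k]
c,b,st=blob(w,(105,120,40),(130,255,255),(230,0,400,480)); print("wrist",c,st,onz("wrist",c,.171,C),np.round([onz("wrist",p,.171,C) for p in b],4))
c2,b2,st2=blob(s,(105,120,40),(130,255,255),(255,215,310,260)); print("scene",c2,onz("scene",c2,.166),tri(ray("wrist",c,C),ray("scene",c2)))
c3,_,_=blob(s,(18,140,80),(32,255,255),(320,222,390,245)); print("yellow",c3,onz("scene",c3,.130))
E
```

```text
14.65 [0.51900591 0.44189956 0.32771717] [ 0.59269445 -0.32863602  0.20549144] 0.04725345291422096
wrist [317. 231.] [  82  177   11  109 1082] [0.51962021 0.44371581 0.171     ] [[0.5085 0.4902 0.171 ]
 [0.5171 0.4914 0.171 ]
 [0.5315 0.394  0.171 ]
 [0.5224 0.3927 0.171 ]]
scene [282.48446655 237.09170532] [0.52113429 0.44278845 0.166     ] (array([0.51986234, 0.44312976, 0.16664585]), np.float64(0.0005917729850793181))
yellow [359.45440674 231.79325867] [0.52881473 0.2315536  0.13      ]
```

View pics/w9.png

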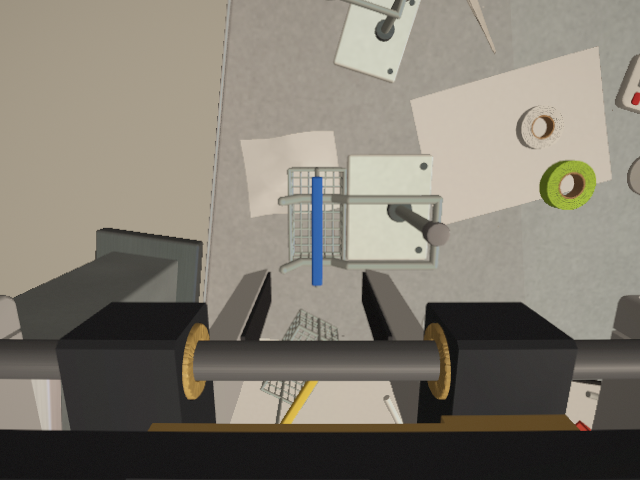

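View pics/s9.png

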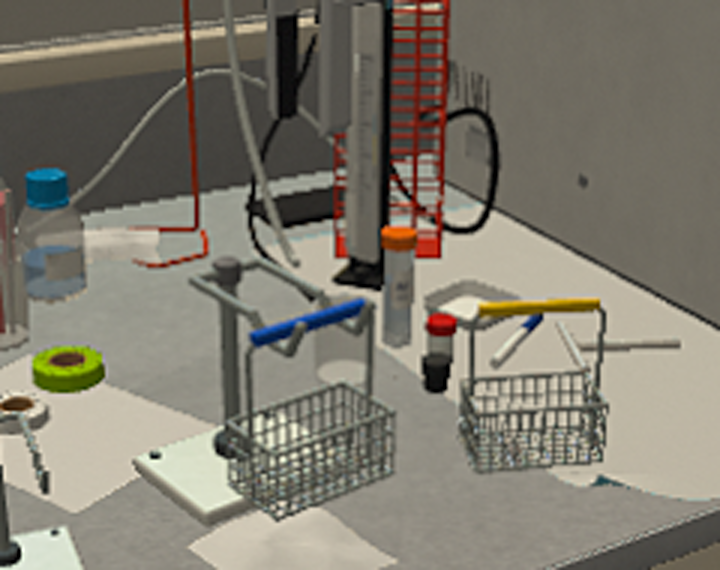

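The bar hangs in both dips at (0.520, 0.443, 0.167) and the basket is level. The yellow bar is at the same pixel as at the start. Handing in.

```bash
python3 - <<'E'
from station import ctrl
print(ctrl.hand_in())
E
```

```text
the job is handed in; nothing more can be done
None
```

The blue-handled basket is hanging on the larger stand, with its bar in the dips of both prongs. I handed the job in at about 14.8 s of the 38 s allowed. I gripped the middle of its bar, carried it over the yellow basket, brought it in from the front and lowered it. I then opened the jaws and backed straight up.

- **Position:** two views put the bar centre at (0.520, 0.443, 0.167) m. My seat estimate was (0.519, 0.442, 0.166), so the gap is about 1–2 mm. The two rays met within 0.6 mm.
- **Angle:** the bar is within about 1° of square to the prongs. The basket looks level and clear of the worktop in the picture. I judged level and still by eye, not by measurement.
- **Robot:** the gripper is open and about 16 cm above the bar. The wrist force is down to sensor noise, so it is touching nothing.
- **Yellow basket:** its bar was at the same pixel in the scene camera, to within 0.1 px, before and after.
- **Disagreements:** the wrist and top cameras differed by about 3 mm and 0.5° on the stand, and by 2.5 mm on the blue bar at the start. Both are well inside tolerance. For the stand I went with the wrist view, which a closer look confirmed. For the bar I aimed between the two fixes.

No check failed.

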